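Tip a standing carton over the loading step and put it away lying down

ROBOT

A 6-joint arm with a two-finger parallel gripper is mounted at the origin on a cart in front of the work surface, level with it; the furniture and walls round the work are solid. World frame = base frame: x ahead of the robot, y to its left, z up, the work surface at z = 0. Lengths are in m, angles in degrees, forces in N, time in s.
With the tool pointing down it reaches from about 0.375 to 0.9 m from the base axis. Payload 3.1 kg.
Tool frame: the origin (TCP) lies at the very end of the fingers, on their centre line; the grasp point (between the pads) lies 19 mm behind it (grasp_offset is the distance from the TCP to the grasp point, in m); z points along the fingers, y is the direction in which the jaws open and shut (so a half turn about z gives the same grasp; the last joint's range is limited). The gripper opens to 87 mm and grips with 3 to 60 N. Pads are 19 mm wide; open, the fingers measure 117 mm over their backs; the gripper's body (75 mm by 190 mm) begins 51 mm behind the grasp point.
Start: joints at [-87.118, 30.224, 82.088, -0, 67.689, -10.227], TCP at [0.142, -0.609, 0.223] pointing down, gripper open.
Joint ranges: [-176.69, 176.69], [-43.24, 126.21], [12.49, 139.97], [-82, 262], [0, 151.66], [-163.58, 163.58]. Speed limits (degrees/s): [159.86, 159.86, 180, 180, 180, 180].

INTERFACE

Orientations are given as a 3x3 rotation matrix whose columns are the frame's x, y, z axes.
In Python, from rig import * gives the robot as it stands. The module is installed in compiled form; this text tells all that it offers.
- The arm moves only by the tool play_rows, never from a script. Its argument "plan" is a list that holds one entry, the list of rows, each a list of 7 numbers: the shift along the world's x, y, z each as a share of 5 cm, from -1 to 1, then the turn, a rotation vector about the world's x, y, z each as a share of pi rad, from -1 to 1, then the gripper's target within -1 to 1 (fully open at 1, half-way at 0, shut at -1). A call has 1 to 12 rows; each row shifts and turns the commanded pose from where the row before left it; what a row does not reach is not made up. A row lasts 1/10 s, in which the tool goes at most 50 mm and 8.59 degrees, less where a joint would pass 70% of its speed; a pose out of reach is approached as far as the arm can. A call with a number of a shift or a turn outside -1 to 1 is refused whole. A call with a gripper value outside its range is refused whole. The fingers move at their own pace and stop on an object; the grip force is fixed at half the most. Time passes only in rows, so rows that do not move let the fingers close. It gives the time, the measured TCP pose, the force and the opening at its end, in the units of the state.
- read_state(): the state, without advancing time (a new reading comes with each control period).
- capture(name): name is "scene" or "top" or "wrist"; returns the picture (480x640x3 uint8, red, green, blue); there is no depth.
- camera_params(name): a dict with "intrinsics" (3x3 intrinsics, pixels), "R" (3x3) and "t" (3): a world point X has camera coordinates R X + t; the wrist camera has in their place "mount" (4x4, takes a point from camera to tool coordinates, whose origin is the TCP and whose axes are the flange's). Camera axes: x right, y down, z forward; pixel columns grow to the right and rows downward; lengths in m; the calibration is good to about 2 mm. The wrist camera is an equidistant fisheye: a pixel r from the principal point sees the ray r / f radians off the axis. A picture is of the moment at which its call begins: read the wrist's pose just before it. camera_params takes no time and is no camera call.
- hand_in(): hands the job in, once; it reports no verdict.
The state is a dict: "time_s": time; "joint_positions": joint angles; "qvel": joint speeds; "tau": joint torques, N m; "position": TCP position; "tcp_rot": TCP orientation; "force": force on the tool from outside, world axes, zero at the start; "moment": the same for the moment, N m; "opening": opening from 0.0 (shut) to 1.0 (fully open).
Only numpy, scipy, OpenCV 4.12 (cv2) and the standard library are available. Lean on these libraries where they do the work, as an engineer would, in place of code of your own. Each camera call takes 0.05 s, during which the arm holds its last target. There are 200 camera calls.

TASK

The small carton stands on end and has to be put away lying on its broad side. Stand it on the table with one broad side square against the front edge of the metal step and let go of it; then, without lifting it, push it high up so that it tips over that edge and comes to lie on the step. Leave it lying there free for a moment, then take it again in its new position and lower it into the white tray so that it lies flat on the tray floor; do not drop it and leave the other things alone.

Things in the scene. Friction and masses are not known exactly. Their poses are not given: they have to be found in the camera images.
- carton: the only cardboard carton, a closed box 45 x 85 x 60 mm along its own x, y, z, about 0.2 kg. Origin: centre of one 45 x 85 mm face. At the start it stands on the table on a 45 x 60 mm end, own y straight up (85 mm tall); its two broad sides (60 x 85 mm) face along its own +x and -x. Not fragile; a push of 1 to 4 N slides it over the table
- carton_mid (a point): the middle of the carton, axes as the carton; 42.5 mm above the table at the start
- foot_a (a point): on the carton: middle of the 60 mm long bottom edge on its own +x broad side (22.5 mm from the middle along +x, 42.5 mm along -y)
- foot_b (a point): on the carton: the same on its own -x broad side
- step: the loading step: bare aluminium board fixed to the table, 120 mm (own x) x 130 mm (own y), 10 mm thick, with a lip 6 mm wide and 6 mm high along its far side (own +x). Origin: centre of its underside, on the table; own z up. Its front edge, the stop, lies at own x = -60 mm, parallel to own y, and faces roughly toward the robot.
- step_edge (a point): middle of the upper front edge of the step, 10 mm above the table; axes as the step: x leads from the edge over the board, y along the edge, z up. A carton tipped over it pivots on the edge and lies with its 85 mm length along own x, its bottom end overhanging the edge by about 10 mm; it falls over by itself past about 35 degrees, before that it may rest leaning on the edge
- tray: the white plastic tray fixed to the table: inside 91 mm (own x) x 66 mm (own y), walls 5 mm thick, rim 16 mm above the table, inner floor 5 mm above the table; a small screw ear on each long side. Origin: centre of its underside, on the table; own z up
- tray_floor (a point): centre of the tray's inner floor, 5 mm above the table, axes as the tray
- timer: bystander: flat white timer 60 x 64 x 18 mm, origin centre of underside
- plaster_roll: bystander: roll of plaster tape 68 mm across, 19 mm high, origin centre of underside
- marker_blue: bystander: blue marker pen 138 mm long, 15 mm thick, origin centre of underside
- iodine_bottle: bystander: small brown bottle with white cap, 42 mm across, 88 mm tall, origin centre of underside
- tweezers: bystander: tweezers 134 mm long, 9 mm high, origin centre of underside

How it is judged (in metres and radians):
On the way, in this order (a step that is already met when the one before it is completed fails the run):
1. the carton stands upright on the table, one broad side against the front edge of the step (within 6 mm and about 5 degrees), within 40 mm of the middle of the edge, let go (angle between the y axis of carton and the z axis of step, either way round below 0.05 rad and (x of foot_a in the frame of step_edge between -0.006 and 0.004 m or x of foot_b in the frame of step_edge between -0.006 and 0.004 m) and angle between the x axis of carton and the x axis of step, either way round below 0.09 rad and x of carton_mid in the frame of step_edge below 0 m and y of carton_mid in the frame of step_edge between -0.04 and 0.04 m and height (world z) of carton_mid below 0.046 m and contact force between carton and the fingers below 0.1 N), for 0.2 s.
2. the carton leans over the step (between 17 and 63 degrees) while its bottom edge stays down at the front edge of the step, not lifted (angle between the y axis of carton and the z axis of step, either way round between 0.3 and 1.1 rad and ((x of foot_a in the frame of step_edge between -0.02 and 0.006 m and z of foot_a in the frame of step_edge below 0.003 m) or (x of foot_b in the frame of step_edge between -0.02 and 0.006 m and z of foot_b in the frame of step_edge below 0.003 m))), for 0.02 s.
3. the carton lies on a broad side on the step, at rest and not touched (angle between the y axis of carton and the z axis of step, either way round above 1.48 rad and angle between the x axis of carton and the z axis of step, either way round below 0.09 rad and height (world z) of carton_mid between 0.028 and 0.039 m and x of carton_mid in the frame of step_edge between 0.005 and 0.08 m and linear speed of carton below 0.02 m/s and contact force between carton and the fingers below 0.1 N), for 0.2 s.
At the end, for the whole second after the job is handed in: The carton lies at rest in the white tray, broad side down and flat on the tray floor (within 4 mm of height, about 3 degrees), its length along the tray's length (within about 7 degrees), its middle within 8 mm of the tray's middle, released; the other things are where they were (horizontal distance between carton_mid and tray_floor below 0.008 m and angle between the x axis of carton and the z axis of tray, either way round below 0.06 rad and angle between the y axis of carton and the x axis of tray, either way round below 0.12 rad and z of carton_mid in the frame of tray_floor below 0.0265 m and linear speed of carton below 0.02 m/s and contact force between carton and the fingers below 0.1 N); the robot touches nothing.
It fails at once if the carton is dropped or thrown (faster than 0.8 m/s with no finger on it) (linear speed of carton above 0.8 m/s and contact force between carton and the fingers below 0.1 N).
It fails at once if a bystander (timer, plaster roll, marker pen, tweezers, brown bottle) is moved more than 25 mm (distance of any of timer, plaster_roll, marker_blue, tweezers, iodine_bottle from where it was at the start of the episode above 0.025 m).
It also fails if it takes over 64 s, if anything falls off the work surface, if the arm or the gripper's body presses on something with over 40 N, if the wrist force passes 120 N, or if a joint passes its speed limit or range.

## Working session

There is one attempt and no reset: what is moved stays moved. The work goes in short steps, Python scripts to look and compute and a tool call to move; the robot and the scene stay as the last step left them, time stands still between calls to the robot, and variables do not carry over. Pictures are saved under pics/ and viewed, about 8 in all and at most 12, crops included, and the job is handed in when it is done.

Besides the shell and the picture viewer there is one more tool, called after "Call:" as a command line: name --argument value ..., lists and objects as JSON in quotes. play_rows: Moves the arm, as the interface text tells. Its arguments: {"type":"object","properties":{"plan":{"type":"array"}},"required":["plan"]}

```bash
mkdir -p pics; python3 - <<'E'
from rig import *
import cv2,numpy as np
s=read_state();print(s['time_s'],s['position'],s['tcp_rot'],s['opening'])
for n in("top","scene"):
    im=capture(n);cv2.imwrite(f"pics/{n}0.png",im[:,:,::-1]);p=camera_params(n);print(n,p)
print(camera_params("wrist"))
E
```

```text
0.0 [ 0.14175841 -0.60796587  0.22159303] [[ 9.73928026e-01  2.26857190e-01 -1.22707873e-04]
 [ 2.26856933e-01 -9.73925774e-01  2.12586738e-03]
 [ 3.62759939e-04 -2.09827895e-03 -9.99997733e-01]] 0.9969519573992857
top {'intrinsics': array([[585.24941387,   0.        , 331.18349955],
       [  0.        , 585.24941387, 238.31937723],
       [  0.        ,   0.        ,   1.        ]]), 'R': array([[ 0.01335942, -0.99989246,  0.00605004],
       [-0.98495909, -0.01420184, -0.1722031 ],
       [ 0.1722705 , -0.00365851, -0.98504289]]), 't': array([-0.02078515,  0.52879142,  1.10312339])}
scene {'intrinsics': array([[497.29713495,   0.        , 321.03336648],
       [  0.        , 497.29713495, 238.16104105],
       [  0.        ,   0.        ,   1.        ]]), 'R': array([[-0.90002141, -0.43539671, -0.0197781 ],
       [-0.19915563,  0.45119695, -0.86991859],
       [ 0.3876835 , -0.77900643, -0.49279862]]), 't': array([0.47410428, 0.16661027, 0.66928715])}
{'intrinsics': array([[371.64829954,   0.        , 322.94315876],
       [  0.        , 371.64829954, 236.5215851 ],
       [  0.        ,   0.        ,   1.        ]]), 'mount': array([[-1.13139750e-04, -9.66079002e-01, -2.58246683e-01,
         6.99841738e-02],
       [ 9.99999739e-01,  7.48065514e-05, -7.17952144e-04,
         1.09591069e-03],
       [ 7.12917035e-04, -2.58246696e-01,  9.66078742e-01,
        -1.62867786e-01],
       [ 0.00000000e+00,  0.00000000e+00,  0.00000000e+00,
         1.00000000e+00]])}
```

View pics/top0.png

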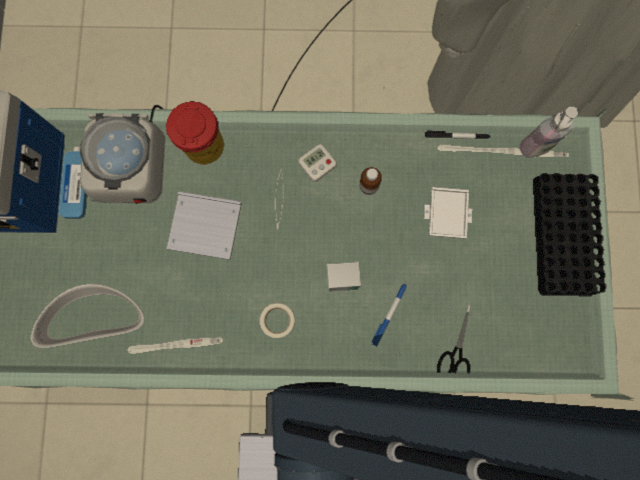

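View pics/scene0.png

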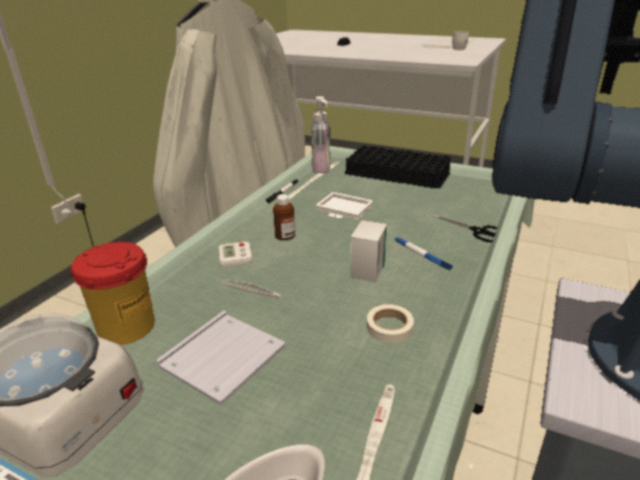

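The top view shows the carton at about (344,276), the step at (204,225), the tray at (449,213), the tape roll at (277,321), the marker at (390,315), and the tweezers at (279,198). Next I'll measure corners on an enlargement.

```bash
cat > h.py <<'E'
import numpy as np,cv2
from rig import *
def proj(n,X):
    p=camera_params(n);c=np.atleast_2d(X)@p['R'].T+p['t'];q=c@p['intrinsics'].T;return q[:,:2]/q[:,2:]
def back(n,uv,z):
    p=camera_params(n);uv=np.atleast_2d(uv).astype(float)
    d=np.c_[uv,np.ones(len(uv))]@np.linalg.inv(p['intrinsics']).T@p['R'];o=-p['R'].T@p['t']
    return o+d*((z-o[2])/d[:,2])[:,None]
E
python3 - <<'E'
from h import *
im=cv2.imread('pics/top0.png')
def crop(x,y,w,h,s):return cv2.resize(im[y:y+h,x:x+w],None,fx=s,fy=s,interpolation=cv2.INTER_CUBIC)
a=crop(160,185,90,80,5);b=crop(410,175,70,80,5);c=crop(315,250,60,50,5)
cv=np.zeros((400,800,3),np.uint8);cv[:,:450]=a;cv[:,450:800]=b
cv2.imwrite('pics/m1.png',np.vstack([cv[:, :],np.hstack([cv2.resize(c,(300,250))[:200],np.zeros((200,500,3),np.uint8)])]))
for n,u,z in(('carton',(344,276),.085),('step',(204,225),.01),('tray',(449,213),.01),('marker',(390,315),0),('roll',(277,321),.019),('bottle',(371,178),.08)):print(n,back('top',u,z).round(3))
E
```

```text
carton [[ 0.451 -0.038  0.085]]
step [[0.559 0.245 0.01 ]]
tray [[ 0.591 -0.254  0.01 ]]
marker [[ 0.383 -0.133  0.   ]]
roll [[0.368 0.09  0.019]]
bottle [[ 0.643 -0.089  0.08 ]]
```

View pics/m1.png

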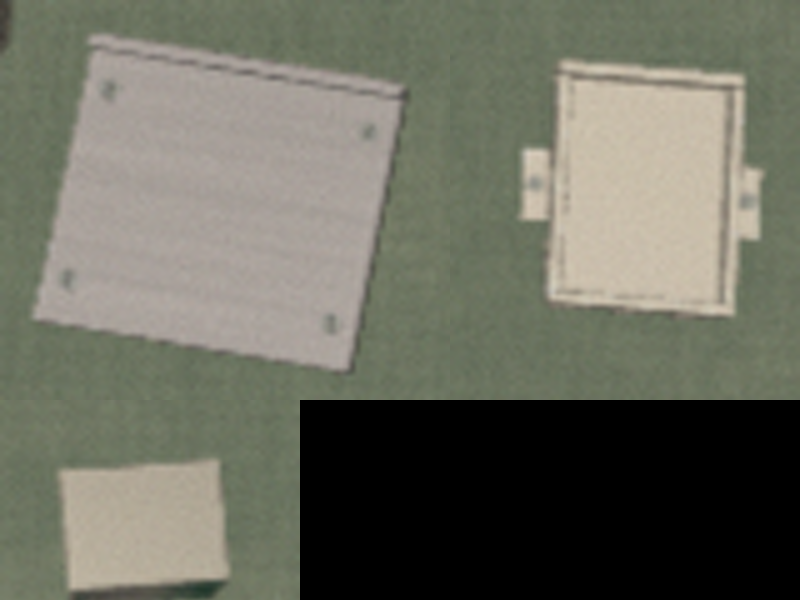

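```bash
python3 - <<'E'
from h import *
def m(pts,x0,y0,ox,oy):return [((X-ox+.5)/5-.5+x0,(Y-oy+.5)/5-.5+y0) for X,Y in pts]
def fit(P,L):
    P=P[:,:2];L=np.array(L);c=P.mean(0);l=L.mean(0);U,S,V=np.linalg.svd((L-l).T@(P-c));R=(U@V).T
    t=c-R@l;res=P-(L@R.T+t);return t.round(4),np.degrees(np.arctan2(R[1,0],R[0,0])).round(2),(res*1e3).round(1).tolist()
s=m([(34,319),(350,371),(91,38),(407,90)],160,185,0,0)
S=np.vstack([back('top',s[:2],.01),back('top',s[2:],.016)])
print('step',fit(S,[(-.06,.065),(-.06,-.065),(.06,.065),(.06,-.065)]))
t=back('top',m([(558,62),(744,76),(735,315),(547,300)],410,175,450,0),.016)
print('tray',fit(t,[(.0505,.038),(.0505,-.038),(-.0505,-.038),(-.0505,.038)]))
c=back('top',m([(59,470),(218,459),(229,577),(70,592)],315,250,0,400),.085)
print('carton',fit(c,[(.0225,.03),(.0225,-.03),(-.0225,-.03),(-.0225,.03)]))
E
```

```text
step (array([0.5578, 0.245 ]), np.float64(-8.86), [[1.4, -0.1], [2.1, 0.1], [-1.8, 0.6], [-1.6, -0.6]])
tray (array([ 0.5919, -0.252 ]), np.float64(-3.61), [[-0.7, 0.2], [-0.7, -0.1], [0.6, -0.1], [0.9, -0.1]])
carton (array([ 0.4537, -0.0371]), np.float64(5.6), [[0.6, 0.1], [-0.2, 0.0], [0.1, 0.1], [-0.5, -0.3]])
```

Measured: step (0.558, 0.245) at -8.9°, tray (0.592, -0.252) at -3.6°, carton (0.4537, -0.0371) at 5.6°. I'll move above the carton with the jaws along its 60 mm width.

Call:
play_rows --plan '[[[0.52,0.95,0,0,0,-0.0417,1],[0.52,0.95,0,0,0,0,1],[0.52,0.95,0,0,0,0,1],[0.52,0.95,0,0,0,0,1],[0.52,0.95,0,0,0,0,1],[0.52,0.95,0,0,0,0,1],[0.52,0.95,0,0,0,0,1],[0.52,0.95,0,0,0,0,1],[0.52,0.95,0,0,0,0,1],[0.52,0.95,0,0,0,0,1],[0.52,0.95,0,0,0,0,1],[0.52,0.95,0,0,0,0,1]]]'

```text
time_s: 1.3
position: [0.4303, -0.0804, 0.2225]
tcp_rot: [[0.995, 0.097, -0.0], [0.097, -0.995, -0.0], [-0.0, 0.0, -1.0]]
force: [0.2, -1.1, 0.3]
opening: 1.002
```

Call:
play_rows --plan '[[[0,0,-0.6,0,0,0,1],[0,0,0,0,0,0,1],[0,0,0,0,0,0,1]]]'

```text
time_s: 1.6
position: [0.4292, -0.0822, 0.1922]
tcp_rot: [[0.995, 0.098, -0.002], [0.098, -0.995, 0.001], [-0.002, -0.001, -1.0]]
force: [-0.6, -0.6, -0.4]
opening: 1.001
```

Call:
play_rows --plan '[[[0.25,0.45,-0.3,0,0,0,1],[0.24,0.45,-0.3,0,0,0,1],[0,0,0,0,0,0,1],[0,0,0,0,0,0,1],[0,0,0,0,0,0,1]]]'

```text
time_s: 2.1
position: [0.4546, -0.0389, 0.1634]
tcp_rot: [[0.995, 0.096, 0.001], [0.096, -0.995, -0.001], [0.001, 0.001, -1.0]]
force: [-0.3, 0.1, -0.4]
opening: 1.0
```

```bash
python3 - <<'E'
from h import *
s=read_state();print(s['position'],s['tcp_rot'].round(4) if hasattr(s['tcp_rot'],'round') else s['tcp_rot'])
cv2.imwrite('pics/w1.png',capture('wrist')[:,:,::-1])
E
```

```text
[ 0.45457964 -0.0388835   0.16344054] [[ 9.954e-01  9.570e-02  1.400e-03]
 [ 9.570e-02 -9.954e-01 -8.000e-04]
 [ 1.300e-03  9.000e-04 -1.000e+00]]
```

View pics/w1.png

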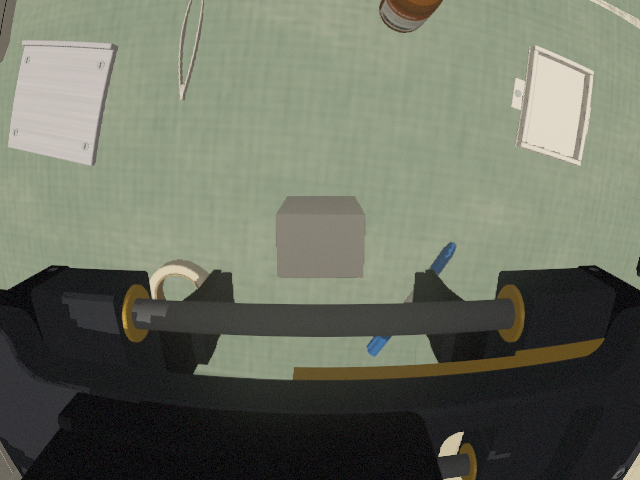

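The wrist view shows the carton top centred between the fingers, columns 277–364 and rows 213–277. I'll descend and grip, and cross-check the tray and step positions in this image.

Call:
play_rows --plan '[[[-0.02,0.03,-0.6,0,0,0,1],[0,0,-0.6,0,0,0,1],[0,0,-0.6,0,0,0,1],[0,0,-0.6,0,0,0,1],[0,0,-0.16,0,0,0,1],[0,0,0,0,0,0,-1],[0,0,0,0,0,0,-1],[0,0,0,0,0,0,-1],[0,0,0,0,0,0,-1],[0,0,0,0,0,0,-1],[0,0,0,0,0,0,-1],[0,0,0,0,0,0,-1]]]'

```text
time_s: 3.35
position: [0.4542, -0.0362, 0.0357]
tcp_rot: [[0.995, 0.098, 0.002], [0.098, -0.995, -0.001], [0.002, 0.001, -1.0]]
force: [-0.9, -1.3, 6.9]
opening: 0.689
```

```bash
cat >> h.py <<'E'
def wback(uv,z,pos,R):
    p=camera_params('wrist');K=p['intrinsics'];M=p['mount'];out=[]
    for u,v in uv:
        a=np.array([u-K[0,2],v-K[1,2]]);r=np.hypot(*a);th=r/K[0,0]
        d=np.r_[np.sin(th)*a/r,np.cos(th)];d=R@(M[:3,:3]@d);o=np.array(pos)+R@M[:3,3]
        out.append(o+d*(z-o[2])/d[2])
    return np.array(out)
def fit(P,L):
    P=P[:,:2];L=np.array(L);c=P.mean(0);l=L.mean(0);U,S,V=np.linalg.svd((L-l).T@(P-c));R=(U@V).T
    t=c-R@l;res=P-(L@R.T+t);return t.round(4),np.degrees(np.arctan2(R[1,0],R[0,0])).round(2),(res*1e3).round(1).tolist()
E
python3 - <<'E'
from h import *
pos=[.45458,-.03888,.16344];R=np.array([[.9954,.0957,.0014],[.0957,-.9954,-.0008],[.0013,.0009,-1]])
w=lambda p,z:wback(p,z,pos,R)
print('carton',fit(w([(277,213),(364,213),(363,277),(278,277)],.085),[(.0225,.03),(.0225,-.03),(-.0225,-.03),(-.0225,.03)]))
print('tray',fit(w([(534,46),(593,72),(580,164),(517,146)],.016),[(.0505,.038),(.0505,-.038),(-.0505,-.038),(-.0505,.038)]))
S=np.vstack([w([(9,148),(93,164)],.01),w([(23,40),(116,43)],.016)])
print('step',fit(S,[(-.06,.065),(-.06,-.065),(.06,.065),(.06,-.065)]))
E
```

```text
carton (array([ 0.4537, -0.0383]), np.float64(5.45), [[0.3, -1.1], [0.1, 1.1], [-0.2, 0.3], [-0.2, -0.3]])
tray (array([ 0.591 , -0.2519]), np.float64(-4.16), [[-1.6, -0.6], [-1.1, -0.3], [2.5, -1.1], [0.3, 1.9]])
step (array([0.5589, 0.2421]), np.float64(-8.64), [[-0.8, 0.4], [1.9, 0.9], [-0.3, 1.0], [-0.7, -2.3]])
```

Call:
play_rows --plan '[[[0,0,0.5,0,0,0,-1],[0,0,0.5,0,0,0,-1],[0.02,0.37,0,0,0,-0.01,-1],[0.02,0.74,0,0,0,-0.01,-1],[0.02,0.74,0,0,0,-0.01,-1],[0.02,0.74,0,0,0,-0.01,-1],[0.02,0.74,0,0,0,-0.01,-1],[0.02,0.74,0,0,0,-0.01,-1],[0.02,0.74,0,0,0,-0.01,-1],[0.02,0.74,0,0,0,-0.01,-1],[0,0.37,0,0,0,0,-1],[0,0,0,0,0,0,-1]]]'

```text
time_s: 4.55
position: [0.461, 0.2627, 0.0846]
tcp_rot: [[0.989, -0.149, 0.001], [-0.149, -0.989, 0.001], [0.001, -0.001, -1.0]]
force: [-0.5, 0.2, -1.9]
opening: 0.685
```

Call:
play_rows --plan '[[[0,0,-0.3,0,0,0,-1],[0,0,-0.3,0,0,0,-1],[0,0,0,0,0,0,-1],[0,0,0,0,0,0,-1]]]'

```text
time_s: 4.95
position: [0.4609, 0.2594, 0.0544]
tcp_rot: [[0.988, -0.154, -0.001], [-0.154, -0.988, -0.001], [-0.001, 0.001, -1.0]]
force: [-0.1, -0.0, -1.6]
opening: 0.69
```

Call:
play_rows --plan '[[[0,0,-0.2,0,0,0,-1],[0,0,-0.1,0,0,0,-1],[0,0,-0.04,0,0,0,-1],[0,0,-0.03,0,0,0,-1],[0,0,0,0,0,0,-1],[0,0,0,0,0,0,-1]]]'

```text
time_s: 5.55
position: [0.4615, 0.2602, 0.0362]
tcp_rot: [[0.988, -0.153, 0.0], [-0.153, -0.988, 0.0], [0.0, -0.0, -1.0]]
force: [-0.1, -0.5, -0.3]
opening: 0.687
```

Call:
play_rows --plan '[[[0.04,-0.006,0,0,0,0,-1],[0.04,-0.006,0,0,0,0,-1],[0.04,-0.006,0,0,0,0,-1],[0.04,-0.006,0,0,0,0,-1],[0.04,-0.006,0,0,0,0,-1],[0,0,0,0,0,0,-1]]]'

```text
time_s: 6.15
position: [0.4719, 0.2586, 0.0361]
tcp_rot: [[0.988, -0.153, 0.001], [-0.153, -0.988, 0.0], [0.001, -0.0, -1.0]]
force: [0.0, -0.3, -2.1]
opening: 0.688
```

Call:
play_rows --plan '[[[0.02,-0.003,0,0,0,0,-1],[0.02,-0.003,0,0,0,0,-1],[0,0,0,0,0,0,-1]]]'

```text
time_s: 6.45
position: [0.4736, 0.2583, 0.0361]
tcp_rot: [[0.988, -0.153, 0.0], [-0.153, -0.988, 0.0], [0.0, -0.0, -1.0]]
force: [-0.1, -0.6, -2.2]
opening: 0.687
```

Call:
play_rows --plan '[[[0.02,-0.003,0,0,0,0,-1],[0.02,-0.003,0,0,0,0,-1],[0,0,0,0,0,0,-1]]]'

```text
time_s: 6.75
position: [0.4757, 0.258, 0.0361]
tcp_rot: [[0.988, -0.153, 0.0], [-0.153, -0.988, 0.0], [0.0, -0.0, -1.0]]
force: [0.3, -0.1, -2.7]
opening: 0.689
```

Call:
play_rows --plan '[[[0.02,-0.003,0,0,0,0,-1],[0.02,-0.003,0,0,0,0,-1],[0,0,0,0,0,0,-1]]]'

```text
time_s: 7.05
position: [0.4776, 0.2578, 0.0361]
tcp_rot: [[0.988, -0.153, 0.0], [-0.153, -0.988, 0.0], [0.0, -0.0, -1.0]]
force: [0.1, 0.3, -1.8]
opening: 0.685
```

Call:
play_rows --plan '[[[0.02,-0.003,0,0,0,0,-1],[0,0,0,0,0,0,-1],[0,0,0,0,0,0,-1]]]'

```text
time_s: 7.35
position: [0.4784, 0.2576, 0.036]
tcp_rot: [[0.988, -0.153, -0.0], [-0.153, -0.988, -0.0], [-0.0, 0.0, -1.0]]
force: [0.5, -0.2, -2.0]
opening: 0.689
```

Call:
play_rows --plan '[[[0.02,-0.003,0,0,0,0,-1],[0,0,0,0,0,0,-1],[0,0,0,0,0,0,-1]]]'

```text
time_s: 7.65
position: [0.4785, 0.2574, 0.0359]
tcp_rot: [[0.988, -0.153, -0.002], [-0.153, -0.988, -0.0], [-0.002, 0.001, -1.0]]
force: [-2.4, 1.2, -1.7]
opening: 0.686
```

Call:
play_rows --plan '[[[0.02,-0.003,0,0,0,0,-1],[0,0,0,0,0,0,-1],[0,0,0,0,0,0,-1]]]'

```text
time_s: 7.95
position: [0.4786, 0.2573, 0.0359]
tcp_rot: [[0.988, -0.153, -0.003], [-0.153, -0.988, -0.0], [-0.003, 0.001, -1.0]]
force: [-4.5, 1.7, 0.7]
opening: 0.691
```

Call:
play_rows --plan '[[[0.02,-0.003,0,0,0,0,-1],[0,0,0,0,0,0,-1],[0,0,0,0,0,0,-1]]]'

```text
time_s: 8.25
position: [0.4786, 0.2573, 0.0359]
tcp_rot: [[0.988, -0.153, -0.005], [-0.153, -0.988, -0.0], [-0.005, 0.001, -1.0]]
force: [-6.2, 3.3, 1.0]
opening: 0.686
```

Contact with the edge is felt at x = 0.4786. I'll unload, release and rise.

Call:
play_rows --plan '[[[-0.05,0.008,-0.005,0,0,0,-1],[0,0,0,0,0,0,1],[0,0,0,0,0,0,1],[0,0,0,0,0,0,1],[0,0,0,0,0,0,1],[0,0,0,0,0,0,1],[0,0,0,0,0,0,1]]]'

```text
time_s: 8.95
position: [0.4791, 0.2575, 0.0358]
tcp_rot: [[0.988, -0.153, 0.0], [-0.153, -0.988, 0.0], [0.0, -0.0, -1.0]]
force: [-0.6, 0.5, 0.5]
opening: 0.991
```

Call:
play_rows --plan '[[[0,0,0.3,0,0,0,1],[0,0,0.6,0,0,0,1],[0,0,0.6,0,0,0,1],[0,0,0.6,0,0,0,1],[-0.4,0.06,0.3,0,0,0,1],[-0.7,0.11,0,0,0,0,-1],[-0.7,0.11,0,0,0,0,-1],[0,0,0,0,0,0,-1],[0,0,0,0,0,0,-1]]]'

```text
time_s: 9.85
position: [0.3885, 0.2718, 0.1561]
tcp_rot: [[0.988, -0.152, 0.001], [-0.152, -0.988, 0.0], [0.001, -0.0, -1.0]]
force: [0.2, -0.3, 0.4]
opening: 0.721
```

```bash
python3 - <<'E'
from h import *
s=read_state();print(s['position'].tolist(),s['tcp_rot'].round(4).tolist())
w=capture('wrist')[:,:,::-1];t=capture('top')[:,:,::-1];cv2.imwrite('pics/w2f.png',w);cv2.imwrite('pics/t2f.png',t)
a=cv2.resize(t[180:280,160:260],(400,400),interpolation=cv2.INTER_CUBIC)
cv2.imwrite('pics/m2.png',np.hstack([a,cv2.resize(w[80:280,220:420],(400,400),interpolation=cv2.INTER_CUBIC)]))
E
```

```text
[0.38852448196327444, 0.2717622981542925, 0.15607381420051988] [[0.9884, -0.1517, 0.0009], [-0.1517, -0.9884, 0.0002], [0.0008, -0.0003, -1.0]]
```

View pics/m2.png

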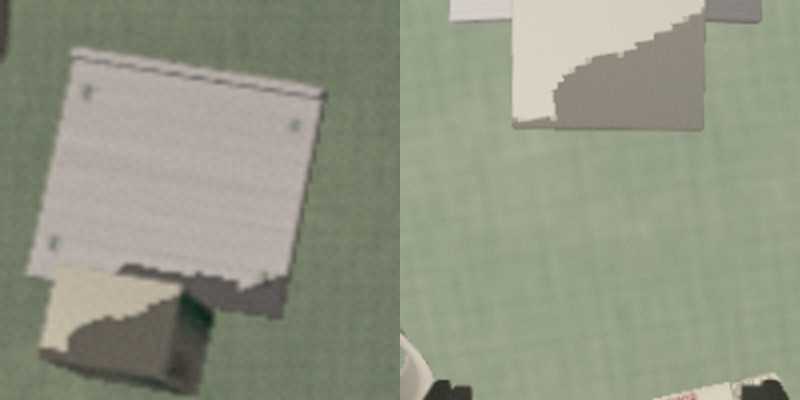

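The carton stands square against the edge and is centred there (about 1 mm off by TCP). I'll lower the closed fingers behind it and push high.

Call:
play_rows --plan '[[[0,0,-0.6,0,0,0,-1],[0,0,-0.6,0,0,0,-1],[0,0,-0.56,0,0,0,-1],[0.4,-0.062,0,0,0,0,-1],[0.4,-0.062,0,0,0,0,-1],[0,0,0,0,0,0,-1]]]'

```text
time_s: 10.55
position: [0.4341, 0.2655, 0.0675]
tcp_rot: [[0.988, -0.155, 0.005], [-0.155, -0.988, 0.002], [0.005, -0.002, -1.0]]
force: [-0.4, 0.1, 0.6]
opening: 0.083
```

Call:
play_rows --plan '[[[0.08,-0.0123,0,0,0,0,-1],[0.08,-0.0123,0,0,0,0,-1],[0.08,-0.0123,0,0,0,0,-1],[0.08,-0.0123,0,0,0,0,-1],[0.08,-0.0123,0,0,0,0,-1],[0.08,-0.0123,0,0,0,0,-1],[0.08,-0.0123,0,0,0,0,-1]]]'

```text
time_s: 11.25
position: [0.4567, 0.261, 0.0678]
tcp_rot: [[0.988, -0.153, -0.001], [-0.153, -0.988, -0.0], [-0.001, 0.0, -1.0]]
force: [-1.0, 0.2, 1.3]
opening: 0.003
```

Call:
play_rows --plan '[[[0.08,-0.0123,0,0,0,0,-1],[0.08,-0.0123,0,0,0,0,-1],[0.08,-0.0123,0,0,0,0,-1],[0.08,-0.0123,0,0,0,0,-1],[0.08,-0.0123,0,0,0,0,-1]]]'

```text
time_s: 11.75
position: [0.4777, 0.2579, 0.0678]
tcp_rot: [[0.988, -0.153, 0.001], [-0.153, -0.988, 0.0], [0.001, -0.0, -1.0]]
force: [-0.4, 0.6, 0.5]
opening: 0.006
```

```bash
python3 - <<'E'
from h import *
sc=capture('scene')[:,:,::-1];cv2.imwrite('pics/s3.png',cv2.resize(sc[250:450,120:360],(720,600),interpolation=cv2.INTER_CUBIC))
E
```

```text
(no output)
```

View pics/s3.png

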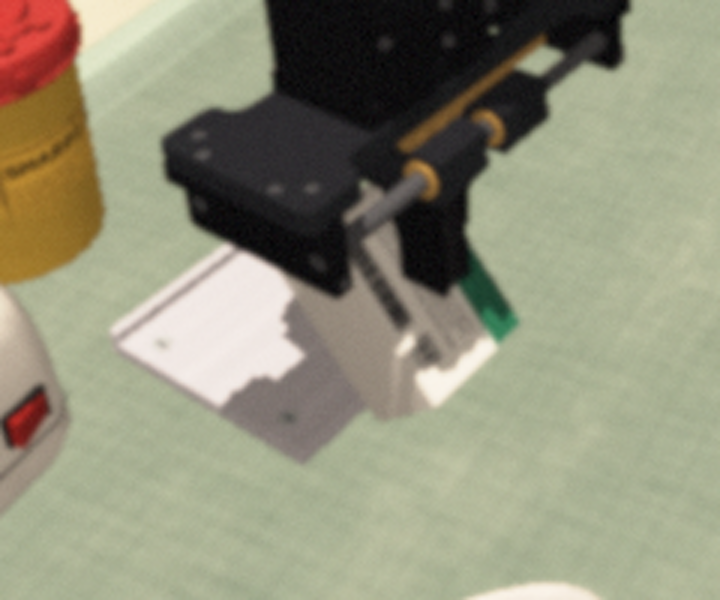

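The carton is leaning about 25–30° over the edge, with its bottom at the step front and the fingers behind it. I'll keep pushing until it falls.

Call:
play_rows --plan '[[[0.08,-0.0123,0,0,0,0,-1],[0.08,-0.0123,0,0,0,0,-1],[0.08,-0.0123,0,0,0,0,-1],[0.08,-0.0123,0,0,0,0,-1],[0.08,-0.0123,0,0,0,0,-1],[0,0,0,0,0,0,-1],[0,0,0,0,0,0,-1]]]'

```text
time_s: 12.5
position: [0.4968, 0.2548, 0.0678]
tcp_rot: [[0.988, -0.153, -0.0], [-0.153, -0.988, -0.0], [-0.0, 0.0, -1.0]]
force: [-0.1, -0.2, -0.7]
opening: 0.005
```

Call:
play_rows --plan '[[[-0.3,0.046,0.3,0,0,0,-1],[-0.6,0.092,0.6,0,0,0,-1],[-0.6,0.092,0.6,0,0,0,-1],[0,0,0.4,0,0,0,1],[0,0,0,0,0,0,1],[0,0,0,0,0,0,1]]]'

```text
time_s: 13.1
position: [0.4222, 0.2665, 0.163]
tcp_rot: [[0.988, -0.153, 0.001], [-0.153, -0.988, 0.0], [0.001, -0.001, -1.0]]
force: [0.5, -0.9, 0.6]
opening: 0.197
```

```bash
python3 - <<'E'
from h import *
s=read_state();print(s['position'].tolist(),s['tcp_rot'].round(4).tolist())
w=capture('wrist')[:,:,::-1];t=capture('top')[:,:,::-1];cv2.imwrite('pics/w4f.png',w);cv2.imwrite('pics/t4f.png',t)
a=cv2.resize(t[180:280,160:260],(400,400),interpolation=cv2.INTER_CUBIC)
cv2.imwrite('pics/m4.png',np.hstack([a,cv2.resize(w[0:200,220:420],(400,400),interpolation=cv2.INTER_CUBIC)]))
E
```

```text
[0.42220686122896106, 0.26652289376775606, 0.16300178602695325] [[0.9883, -0.1528, 0.0014], [-0.1528, -0.9883, 0.0004], [0.0013, -0.0007, -1.0]]
```

View pics/m4.png

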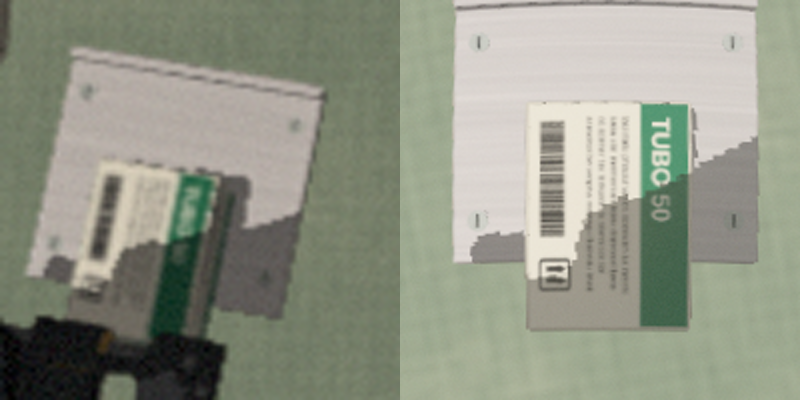

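The carton lies broad side down on the step, overhanging the front. I'll measure its pose.

```bash
python3 - <<'E'
from h import *
pos=[.42221,.26652,.163];R=np.array([[.9883,-.1528,.0014],[-.1528,-.9883,.0004],[.0013,-.0007,-1]])
px=lambda p:[(220+(X-399.5)/2-.5,(Y+.5)/2-.5) for X,Y in p]
w=lambda p,z:wback(px(p),z,pos,R)
C=w([(527,103),(688,105),(689,327),(527,329)],.055)
print('carton',fit(C,[(.0425,.03),(.0425,-.03),(-.0425,-.03),(-.0425,.03)]))
E=w([(453,262),(757,262)],.01);print('edge mid',E.mean(0),E[0]-E[1])
# top cam: far-left/far-right top corners, label green edges
t=lambda p:[(160+(X+.5)/4-.5,180+(Y+.5)/4-.5) for X,Y in p]
print(back('top',t([(103,162),(218,178)]),.055))
E
```

```text
carton (array([0.5155, 0.2507]), np.float64(-8.71), [[-0.6, -0.8], [-1.1, 1.1], [1.3, 0.3], [0.5, -0.6]])
edge mid [0.50043474 0.2541655  0.01      ] [0.01981712 0.1277436  0.        ]
[[0.55944492 0.27214711 0.055     ]
 [0.55229408 0.21562618 0.055     ]]
```

Call:
play_rows --plan '[[[0.46,-0.08,0,0,0,0,1],[0.7,-0.12,0,0,0,0,1],[0.7,-0.12,0,0,0,0,1],[0,0,0,0,0,0,1],[0,0,-0.5,0,0,0,1],[0,0,-0.5,0,0,0,1],[0,0,-0.5,0,0,0,1],[0,0,-0.5,0,0,0,1],[0,0,0,0,0,0,1],[0,0,0,0,0,0,1]]]'

```text
time_s: 14.2
position: [0.514, 0.2501, 0.0618]
tcp_rot: [[0.988, -0.153, -0.003], [-0.153, -0.988, -0.001], [-0.003, 0.001, -1.0]]
force: [0.2, 1.0, 0.3]
opening: 0.997
```

Call:
play_rows --plan '[[[0.02,0.01,-0.4,0,0,0,1],[0,0,-0.31,0,0,0,1],[0,0,0,0,0,0,1],[0,0,0,0,0,0,-1],[0,0,0,0,0,0,-1],[0,0,0,0,0,0,-1],[0,0,0,0,0,0,-1],[0,0,0,0,0,0,-1],[0,0,0,0,0,0,-1],[0,0,0,0,0,0,-1]]]'

```text
time_s: 15.2
position: [0.5163, 0.251, 0.028]
tcp_rot: [[0.988, -0.153, 0.001], [-0.153, -0.988, 0.0], [0.001, -0.0, -1.0]]
force: [0.2, 0.0, 5.3]
opening: 0.683
```

Call:
play_rows --plan '[[[0,0,0.3,0,0,0,-1],[0,0,0.6,0,0,0,-1],[0,0,0.6,0,0,0,-1],[0,0,0.6,0,0,0,-1],[0,0,0.3,0,0,0,-1],[0,0,0,0,0,0,-1]]]'

```text
time_s: 15.8
position: [0.5173, 0.2513, 0.1502]
tcp_rot: [[0.988, -0.153, 0.005], [-0.153, -0.988, 0.001], [0.005, -0.002, -1.0]]
force: [0.9, 0.2, -2.9]
opening: 0.682
```

Call:
play_rows --plan '[[[0.13,-0.4,0,0,0,0.0028,-1],[0.13,-0.8,0,0,0,0.0028,-1],[0.13,-0.9,0,0,0,0.0028,-1],[0.13,-0.9,0,0,0,0.0028,-1],[0.13,-0.9,0,0,0,0.0028,-1],[0.13,-0.9,0,0,0,0.0028,-1],[0.13,-0.9,0,0,0,0.0028,-1],[0.13,-0.9,0,0,0,0.0028,-1],[0.13,-0.9,0,0,0,0.0028,-1],[0.13,-0.9,0,0,0,0.0028,-1],[0.13,-0.9,0,0,0,0,-1],[0.1,-0.76,0,0,0,0,-1]]]'

```text
time_s: 17.0
position: [0.5915, -0.2543, 0.1457]
tcp_rot: [[0.998, -0.067, -0.002], [-0.067, -0.998, 0.001], [-0.002, -0.001, -1.0]]
force: [1.4, -0.7, -1.7]
opening: 0.688
```

Call:
play_rows --plan '[[[0,0,-0.3,0,0,0,-1],[0,0,0,0,0,0,-1],[0,0,0,0,0,0,-1],[0,0,0,0,0,0,-1]]]'

```text
time_s: 17.4
position: [0.592, -0.2504, 0.132]
tcp_rot: [[0.998, -0.064, -0.001], [-0.064, -0.998, 0.001], [-0.001, -0.001, -1.0]]
force: [-0.6, 0.6, -1.8]
opening: 0.693
```

Call:
play_rows --plan '[[[0.014,-0.03,-0.5,0,0,0,-1],[0,0,-0.5,0,0,0,-1],[0,0,-0.4,0,0,0,-1],[0,0,0,0,0,0,-1],[0,0,0,0,0,0,-1]]]'

```text
time_s: 17.9
position: [0.5934, -0.2527, 0.0628]
tcp_rot: [[0.998, -0.064, 0.0], [-0.064, -0.998, 0.0], [0.0, -0.0, -1.0]]
force: [0.8, -0.4, -1.9]
opening: 0.684
```

```bash
python3 - <<'E'
from h import *
s=read_state();print(s['position'].tolist(),s['tcp_rot'].round(4).tolist())
w=capture('wrist')[:,:,::-1];sc=capture('scene')[:,:,::-1];cv2.imwrite('pics/w5f.png',w);cv2.imwrite('pics/s5f.png',sc)
a=cv2.resize(w[130:330,220:420],(400,400),interpolation=cv2.INTER_CUBIC)
b=cv2.resize(sc[150:250,290:390],(400,400),interpolation=cv2.INTER_CUBIC)
cv2.imwrite('pics/m5.png',np.hstack([a,b]))
E
```

```text
[0.5934063114191485, -0.25273259305108253, 0.06276583673984398] [[0.9979, -0.0641, 0.0001], [-0.0641, -0.9979, 0.0], [0.0001, -0.0, -1.0]]
```

View pics/m5.png

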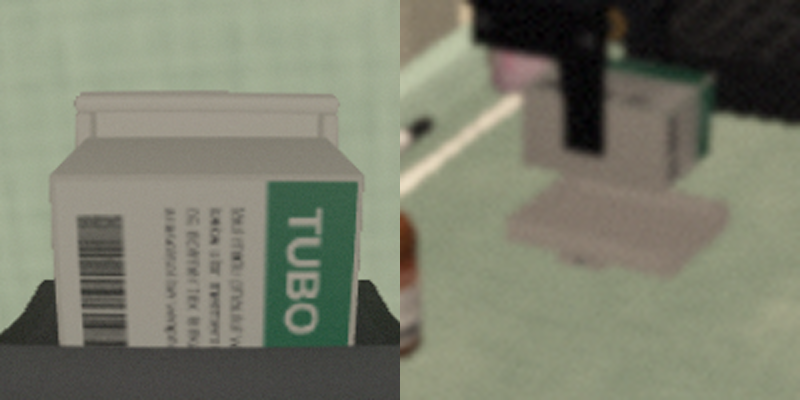

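```bash
python3 - <<'E'
from h import *
s=read_state();pos=s['position'];R=s['tcp_rot']
px=lambda p:[(220+(X+.5)/2-.5,130+(Y+.5)/2-.5) for X,Y in p]
w=lambda p,z:wback(px(p),z,pos,R)
def loc(P):return ((P-pos)@R[:, :2]*1e3).round(1).tolist()  # tool x, tool y
print('carton top far',loc(w([(51,175),(363,175)],.090)))
print('carton bot far',loc(w([(83,138),(333,138)],.045)))
print('tray rim far outer',loc(w([(74,96),(339,96)],.016)),loc(w([(74,93),(339,93)],.016)))
a=w([(74,96),(339,96)],.016);print(a, np.degrees(np.arctan2(-(a[0]-a[1])[0],(a[0]-a[1])[1])))
E
```

```text
carton top far [[41.3, -28.6], [41.3, 31.0]]
carton bot far [[41.2, -29.8], [41.2, 32.7]]
tray rim far outer [[48.8, -37.0], [48.8, 39.1]] [[49.7, -36.9], [49.7, 39.1]]
[[ 0.64550044 -0.2200758   0.016     ]
 [ 0.64056794 -0.29598695  0.016     ]] -3.71769488117764
```

Relative to the tray, the carton is aligned within about 0.5 mm and 0.1°. I'll lower it straight down, gently.

Call:
play_rows --plan '[[[0,0,-0.2,0,0,0,-1],[0,0,-0.2,0,0,0,-1],[0,0,-0.1,0,0,0,-1],[0,0,-0.06,0,0,0,-1],[0,0,-0.06,0,0,0,-1],[0,0,0,0,0,0,-1],[0,0,0,0,0,0,-1]]]'

```text
time_s: 18.7
position: [0.5932, -0.2537, 0.0313]
tcp_rot: [[0.998, -0.066, 0.0], [-0.066, -0.998, -0.0], [0.0, 0.0, -1.0]]
force: [-0.7, 0.9, -1.2]
opening: 0.688
```

Call:
play_rows --plan '[[[0,0,-0.04,0,0,0,-1],[0,0,-0.04,0,0,0,-1],[0,0,-0.04,0,0,0,-1],[0,0,0,0,0,0,-1],[0,0,0,0,0,0,-1]]]'

```text
time_s: 19.2
position: [0.593, -0.2536, 0.0252]
tcp_rot: [[0.998, -0.066, -0.0], [-0.066, -0.998, 0.0], [-0.0, -0.0, -1.0]]
force: [-0.7, 0.2, -1.9]
opening: 0.689
```

Call:
play_rows --plan '[[[0,0,-0.02,0,0,0,-1],[0,0,-0.02,0,0,0,-1],[0,0,0,0,0,0,-1],[0,0,0,0,0,0,-1]]]'

```text
time_s: 19.6
position: [0.593, -0.2536, 0.0232]
tcp_rot: [[0.998, -0.065, -0.0], [-0.065, -0.998, 0.0], [-0.0, -0.0, -1.0]]
force: [0.5, 0.6, -2.2]
opening: 0.691
```

Call:
play_rows --plan '[[[0,0,-0.01,0,0,0,-1],[0,0,0,0,0,0,-1],[0,0,0,0,0,0,-1]]]'

```text
time_s: 19.9
position: [0.5931, -0.2537, 0.023]
tcp_rot: [[0.998, -0.066, 0.0], [-0.066, -0.998, -0.0], [0.0, 0.0, -1.0]]
force: [-0.6, -0.1, 0.3]
opening: 0.684
```

Contact with the floor is felt (Fz rose from -2.2 to +0.3 N at z = 0.023). I'll release and retreat.

Call:
play_rows --plan '[[[0,0,0,0,0,0,0.75],[0,0,0,0,0,0,0.75],[0,0,0,0,0,0,0.75],[0,0,0,0,0,0,0.75],[0,0,0,0,0,0,0.75]]]'

```text
time_s: 20.4
position: [0.5931, -0.2537, 0.0228]
tcp_rot: [[0.998, -0.066, 0.0], [-0.066, -0.998, -0.0], [0.0, 0.0, -1.0]]
force: [-0.5, -0.2, 0.1]
opening: 0.869
```

Call:
play_rows --plan '[[[0,0,0.2,0,0,0,0.75],[0,0,0.6,0,0,0,0.75],[0,0,0.6,0,0,0,0.75],[0,0,0.6,0,0,0,0.75],[-0.6,0,0.4,0,0,0,0.75],[-0.6,0,0,0,0,0,0.75],[-0.6,0,0,0,0,0,0.75],[0,0,0,0,0,0,0.75],[0,0,0,0,0,0,0.75]]]'

```text
time_s: 21.3
position: [0.5033, -0.2541, 0.1438]
tcp_rot: [[0.998, -0.067, 0.002], [-0.067, -0.998, -0.001], [0.002, 0.001, -1.0]]
force: [0.9, -0.6, 0.6]
opening: 0.872
```

```bash
python3 - <<'E'
from h import *
s=read_state();print(s['position'].tolist(),s['opening'])
w=capture('wrist')[:,:,::-1];t=capture('top')[:,:,::-1];cv2.imwrite('pics/t6f.png',t)
a=cv2.resize(w[0:280,180:460],(400,400),interpolation=cv2.INTER_CUBIC)
b=cv2.resize(t[100:380,230:510],(400,400),interpolation=cv2.INTER_CUBIC)
cv2.imwrite('pics/m6.png',np.hstack([a,b]))
E
```

```text
[0.5033247258493702, -0.2540870391166478, 0.1437637104754506] 0.8715522488418197
```

View pics/m6.png

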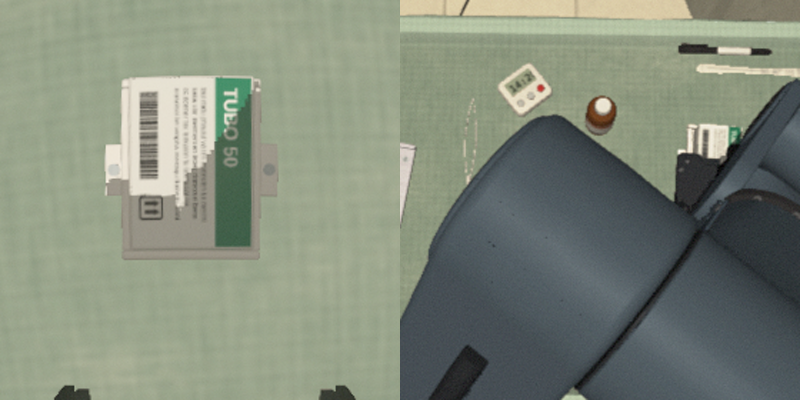

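The wrist view shows the carton seated inside the tray walls. It is flat and square, and the gripper is well clear. The other things visible have not moved.

```bash
python3 -c "
from rig import *
print(hand_in())"
```

```text
the job is handed in; nothing more can be done
None
```

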